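# Turn a sample box on the label reader and press it home

### The arm

A 6-joint arm with a two-finger parallel gripper is mounted at the origin on a cart in front of the work surface, level with it; the furniture and walls round the work are solid. World frame = base frame: x ahead of the robot, y to its left, z up, the work surface at z = 0. Lengths are in m, angles in degrees, forces in N, time in s.
With the tool pointing down it reaches from about 0.3 to 0.75 m from the base axis. Payload 8.5 kg.
Tool frame: the origin (TCP) lies midway between the tips of the shut fingers; the grasp point (between the pads) lies 19 mm behind it (ctrl.hold_point_z is the distance from the TCP to the grasp point, in m); z points along the fingers, y is the line along which they close (so a half turn about z gives the same grasp; the last joint's range is limited). The gripper opens to 88 mm and grips with 3 to 60 N. Pads are 18 mm wide; open, the fingers measure 123 mm over their backs; the gripper's body (75 mm by 187 mm) begins 45 mm behind the grasp point.
Start: joints at [-80.976, 21.807, 74.336, -0, 83.858, -12.336], TCP at [0.2, -0.512, 0.239] pointing down, gripper open.
Joint ranges: [-178.18, 178.18], [-50.72, 133.34], [12.68, 142.11], [-81.47, 261.47], [9.98, 163.14], [-165.26, 165.26]. Speed limits (degrees/s): [136.94, 136.94, 180, 180, 180, 180].

### API

Orientations are given as a 3x3 rotation matrix whose columns are the frame's x, y, z axes.
In Python, from bench import status, snapshot, camera_info, ctrl gives the robot as it stands.
- The arm moves only by the tool send_rows, never from a script. Its argument "moves" is a list of rows, each a list of 4 numbers: the shift along the tool's x, y, z in m, then the turn about the tool's z in degrees. A call has 1 to 5 rows; each row shifts and turns the commanded pose from where the row before left it, along the tool's axes as they then stand; what a row does not reach is not made up. A row lasts 1/8 s, in which the tool goes at most 62.5 mm and 10.7 degrees, less where a joint would pass 70% of its speed; a pose out of reach is approached as far as the arm can. A call with a gripper value outside its range is refused whole. "hand" is the finger opening in m, from 0 to 0.0881, set as the call begins (left out, the last holds). The fingers move at their own pace and stop on an object; "newtons" is the grip in N (left out, the last holds). Time passes only in rows, so rows that do not move let the fingers close. It gives the time, the measured TCP pose, the force, the opening and the grip force at its end, in the units of the state.
- status.get_obs(): the state, without advancing time (a new reading comes with each control period).
- snapshot(name): name is "scene" or "top" or "wrist"; returns (picture, depth): 384x512x3 uint8, red, green, blue; 384x512 float32, m along the optical axis (not along the pixel's ray), 0 where there is no reading.
- camera_info(name): a dict with "intrinsics" (3x3 intrinsics, pixels), "view" (4x4, takes a point from world to camera coordinates); the wrist camera has in their place "T_tool_cam" (4x4, takes a point from camera to tool coordinates, whose origin is the TCP and whose axes are the flange's). Camera axes: x right, y up, looking along -z (the intrinsics and any distortion apply to the point x, -y, -z); pixel columns grow to the right and rows downward; lengths in m; the calibration is good to about 2 mm. A picture is of the moment at which its call begins: read the wrist's pose just before it. camera_info takes no time and is no camera call.
- ctrl.job_done(): hands the job in; it is judged then, once.
The state is a dict: "t": time; "q": joint angles; "joint_vel": joint speeds; "joint_efforts": joint torques, N m; "tcp_pos": TCP position; "ee_rot": TCP orientation; "wrist_force": force on the tool from outside, world axes, zero at the start; "wrist_torque": the same for the moment, N m; "width": finger opening in m; "finger_force": force on a finger pad.
Only numpy, scipy, OpenCV 4.12 (cv2) and the standard library are available. Lean on these libraries where they do the work, as an engineer would, in place of code of your own. Each camera call takes 0.05 s, during which the arm holds its last target. There are 200 camera calls.

### The job

The square sample tube box on the label reader stands a quarter turn wrong: its label looks towards the robot instead of at the reading head. Keep it flat on the bed and, pushing gently, swing it a quarter turn counter-clockwise (seen from above) against the round corner post until it lies along the guide rail, then slide it past the sprung side roller and press it fully home: at least 8 N on the two back stops, whose set depth must be felt for, beyond what it takes to slide the box, for half a second. Never push harder than 25 N, leave the other things alone and let go of the box.

Things in the scene. Friction and masses are not known exactly. Their poses are not given: they have to be found in the camera images.
- reader: Label reader, fixed. Origin on the bench top under the axis of the corner post; x points along the guide rail to the reading head (to the right, seen from the robot), y away from the robot, z up (all mm below are in this frame). Flat metal bed, top at z 12, x -135 to 185, y -160 to 24. Reading head: pale housing, x 176 to 238, y -139 to 19, 92 high. Dark housing of the side roller: x 87 to 123, y -159 to -136, top z 48.
- corner_post: Fixed upright round steel post at the open front end of the guide rail, 20 mm diameter, top 64 mm above the bench. Origin on the bench top under its axis, axes as the reader. Its -y side is in line with the face of the guide rail.
- side_rail: Fixed metal guide rail behind the post. Origin and axes as the reader; its flat face at y -10 looks to -y, x 6 to 156, top 40 mm above the bench.
- roller_slide (a joint): Sprung side roller, black, upright, 14 mm diameter, z 20 to 44, opposite the rail; its axis is at x 105, y -113 in the reader's frame when free. Value: how far (m, 0 to 0.008) it is pushed out to -y; spring 2 N plus 0.5 N per mm. It stands 4 mm into the path of the box, which takes 4 to 11 N to slide in past it if it is pushed straight along the rail.
- back_stop: Two round steel stop buttons, 16 mm diameter, on adjusting screws in front of the reading head, at y -20 and y -100, z 46, flat faces to -x (reader's frame). Both are screwed to one depth and locked, but for each run anywhere from x 156 to 164; this depth is not measured and must be felt for. Rigid. The origin given here is the reader's, with its axes.
- home (a point): Nominal place of the box's centre when home: in the reader's frame x 110, y -60, 37 mm above the bench; along x the true place is up to 4 mm off, as the back stops are set. Axes as the reader.
- tube_box: Square box of capped tubes, 100 x 100 x 50 mm high, upright corners rounded at 10 mm, about 0.4 kg, too wide to grip. Origin: centre of its underside. Its x axis points out through the side with the paper label: at the start to the reader's -y, when home to the reader's +x. At the start it stands at x < 0, its +y side facing the post and 5 to 35 mm from it, its middle at y -28 to -42.
- box_center (a point): Centre of the box, 25 mm above its underside; axes as the box.
- label (a point): Middle of the label side of the box, 50 mm from the centre along the box's x axis.
- small_beaker: Glass beaker, 46 x 50 x 64 mm high, standing beyond the reading head. Origin at the middle of its base. To be left alone.
- big_beaker: Glass beaker, 73 x 70 x 94 mm high, standing left of the reader. Origin at the middle of its base. To be left alone.
- blue_tube: Blue capped tube, 25 diameter, 68 mm high, standing left of the corner post. Origin at the middle of its base. To be left alone.
- pen: Marker pen, 133 mm long, lying left of the reader. Origin at its middle, underside. To be left alone.
- stopper: Red rubber stopper, 25 mm diameter, 24 mm high, standing left of the reader. Origin at the middle of its base. To be left alone.

How it is judged:
By the outcome, as a careful person would: the job done as asked, in the order asked, and still so for the second after the job is handed in, with the robot touching nothing.
It also fails if it takes over 72 s, if anything falls off the work surface, if the arm or the gripper's body presses on something with over 40 N, if the wrist force passes 120 N, or if a joint passes its speed limit or range.

## Working session

There is one attempt and no reset: what is moved stays moved. The work goes in short steps, Python scripts to look and compute and a tool call to move; the robot and the scene stay as the last step left them, time stands still between calls to the robot, and variables do not carry over. Pictures are saved under pics/ and viewed, at most 10 in all, crops included, and the job is handed in when it is done.

Besides the shell and the picture viewer there is one more tool, called after "Request:" in YAML: its name, and indented under it one key for each argument. send_rows: Moves the arm, as the interface text tells. Its arguments: {"type":"object","properties":{"moves":{"type":"array","items":{"type":"array","items":{"type":"number"}}},"hand":{"type":"number"},"newtons":{"type":"number"}},"required":["moves"]}

```bash
mkdir -p pics; ls; python3 - <<'E'
from bench import status, snapshot, camera_info, ctrl
import cv2, numpy as np
o=status.get_obs();print(o)
for n in("scene","top"):
    p,d=snapshot(n);cv2.imwrite(f"pics/{n}0.png",p[:,:,::-1]);np.save(f"pics/{n}0.npy",d);print(camera_info(n))
print(camera_info("wrist"))
E
```

```text
pics
{'t': 0.0, 'q': array([-8.09761314e+01,  2.18410794e+01,  7.43855864e+01,  7.69251702e-04,
        8.38575489e+01, -1.23367429e+01]), 'joint_vel': array([-0.04961396, -0.00106652,  0.075749  ,  0.05812895,  0.07241677,
        0.06896563]), 'joint_efforts': array([-1.12452590e-04, -4.37934923e+01, -2.24563605e+01,  7.13242544e-02,
        3.52036022e-02, -1.07299322e-04]), 'tcp_pos': array([ 0.20027691, -0.51193404,  0.23813203]), 'ee_rot': array([[ 9.31306996e-01,  3.64235132e-01, -2.17351990e-04],
       [ 3.64235050e-01, -9.31305919e-01,  1.45372450e-03],
       [ 3.27076342e-04, -1.43303101e-03, -9.99998920e-01]]), 'wrist_force': array([-0.56790428, -0.517998  ,  0.02495601]), 'wrist_torque': array([ 0.02542381, -0.0068767 ,  0.00038083]), 'finger_force': 0.0, 'width': 0.08807774874074628}
{'intrinsics': array([[450.94910664,   0.        , 255.5059005 ],
       [  0.        , 450.94910664, 196.62276792],
       [  0.        ,   0.        ,   1.        ]]), 'view': array([[-0.67334963, -0.73929468,  0.00660739,  0.49986806],
       [ 0.46031061, -0.4122239 ,  0.7862478 , -0.2
[... 383 characters left out ...]
.97899479,  0.03738376,  0.20042869, -0.50780796],
       [-0.20012079, -0.01184218,  0.97969966, -0.96071896],
       [ 0.        ,  0.        ,  0.        ,  1.        ]])}
{'intrinsics': array([[342.21201251,   0.        , 254.74118795],
       [  0.        , 342.21201251, 188.39370521],
       [  0.        ,   0.        ,   1.        ]]), 'T_tool_cam': array([[-1.05186538e-03,  9.47512340e-01,  3.19717467e-01,
         8.47304871e-02],
       [ 9.99998228e-01,  4.97459393e-04,  1.81571127e-03,
         9.34039194e-04],
       [ 1.56136238e-03,  3.19718810e-01, -9.47511184e-01,
        -1.45883617e-01],
       [ 0.00000000e+00,  0.00000000e+00,  0.00000000e+00,
         1.00000000e+00]])}
```

View pics/top0.png

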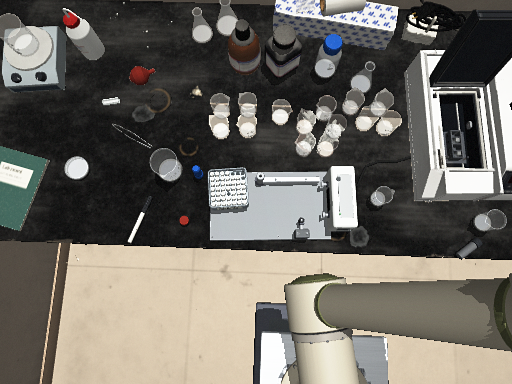

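View pics/scene0.png

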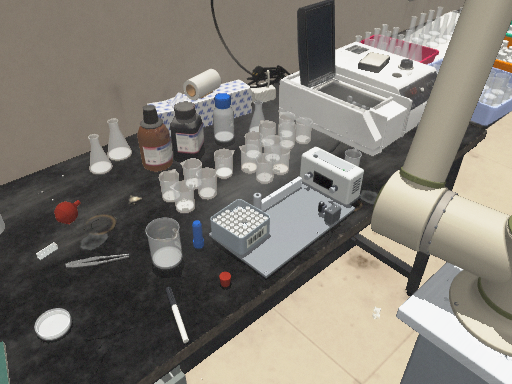

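The top view shows the bed at about (210–330, 172–240), the box at (209–247, 168–208), the post at about (260, 178), the head at (330–357, 167–230) and the roller at (302, 228). The blue tube is at (197, 172) and the stopper at (184, 220).

```bash
cat > h.py <<'E'
import cv2, numpy as np
from bench import status, snapshot, camera_info, ctrl
def cam(n,o=None):
    c=camera_info(n);K=c["intrinsics"]
    if n!="wrist": M=np.linalg.inv(c["view"])
    else:
        T=np.eye(4);T[:3,:3]=o["ee_rot"];T[:3,3]=o["tcp_pos"];M=T@c["T_tool_cam"]
    return K,M
def pts(n,d,o=None):
    K,M=cam(n,o);v,u=np.mgrid[:d.shape[0],:d.shape[1]]
    P=np.stack([(u-K[0,2])/K[0,0]*d,-(v-K[1,2])/K[1,1]*d,-d,np.ones_like(d)],-1)
    return (P@M.T)[...,:3]
def ray(n,u,v,z,o=None):
    K,M=cam(n,o);r=M[:3,:3]@np.array([(u-K[0,2])/K[0,0],-(v-K[1,2])/K[1,1],-1]);c=M[:3,3]
    return c+r*(z-c[2])/r[2]
E
python3 - <<'E'
from h import *
d=np.load("pics/top0.npy");P=pts("top",d);p=cv2.imread("pics/top0.png")
z=P[...,2]
roi=np.zeros(z.shape,bool);roi[155:250,180:370]=1
print("bench z",np.median(z[225:238,192:205]), "bed",np.median(z[212:235,215:290]))
g=cv2.cvtColor(p,cv2.COLOR_BGR2HSV)
def rect(m,name):
    m=cv2.morphologyEx((m&roi).astype(np.uint8),cv2.MORPH_OPEN,np.ones((3,3)))
    n,l,s,c=cv2.connectedComponentsWithStats(m)
    k=1+s[1:,4].argmax();q=P[l==k][:,:2]
    r=cv2.minAreaRect((q*1000).astype(np.float32));print(name,s[k],r,cv2.boxPoints(r).round(1).tolist())
b=np.median(z[212:235,215:290])
rect(abs(z-b)<.005,"bed");rect((z>.05)&(z<.072),"box");rect((z>.083)&(z<.1),"head")
for nm,m in(("blue",(abs(g[...,0].astype(int)-110)<12)&(g[...,1]>150)),("red",((g[...,0]<8)|(g[...,0]>172))&(g[...,1]>150))):
    m=m&roi;print(nm,np.median(P[m],axis=0))
c=cv2.resize(p[155:250,195:365],None,fx=4.5,fy=4.5,interpolation=cv2.INTER_CUBIC);cv2.imwrite("pics/c.png",c)
E
```

```text
bench z 0.0006819681684435697 bed 0.01244584064411125
bed [ 210  172  121   68 5406] ((477.2408447265625, 147.86048889160156), (182.84840393066406, 318.6954650878906), 2.205054998397827) [[379.79998779296875, 303.6000061035156], [392.0, -14.899999618530273], [574.7000122070312, -7.900000095367432], [562.5, 310.6000061035156]]
box [257 173   7   7  45] ((542.508544921875, 176.27734375), (16.366981506347656, 15.563679695129395), 2.648038864135742) [[534.0, 183.6999969482422], [534.7000122070312, 168.10000610351562], [551.0, 168.89999389648438], [550.2999877929688, 184.39999389648438]]
head [ 330  166   28   62 1538] ((493.21954345703125, -33.18220901489258), (155.27305603027344, 62.11132049560547), 2.772045612335205) [[414.20001220703125, -5.900000095367432], [417.20001220703125, -68.0], [572.2999877929688, -60.400001525878906], [569.2999877929688, 1.600000023841858]]
blue [0.55084571 0.34077994 0.05333202]
red [0.42629942 0.37148901 0.02421071]
```

View pics/c.png

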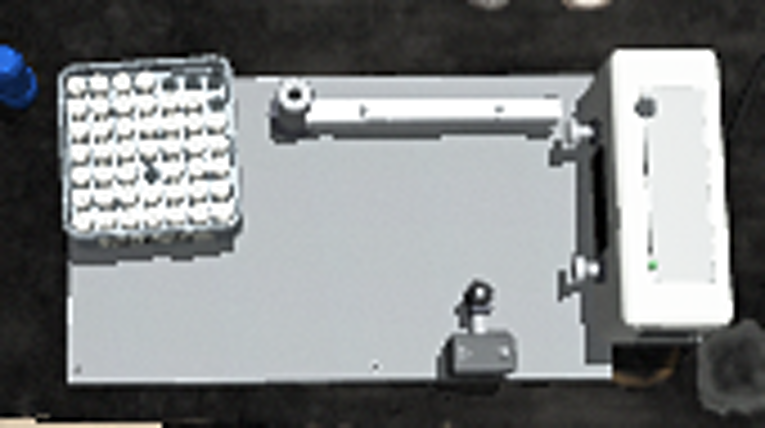

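The crop shows the box rim corners at about (62,65), (230,58), (240,238) and (67,240), with the post at (295,95) and the roller at (480,292). I'll compute the box pose and the path.

```bash
cat >> h.py <<'E'
O=np.array([.5432,.1755]);A=np.deg2rad(-87.6);X=np.array([np.cos(A),np.sin(A)]);Y=np.array([-X[1],X[0]])
def w2r(p): d=np.asarray(p)[:2]-O;return np.array([d@X,d@Y])*1000
def r2w(p): return O+(p[0]*X+p[1]*Y)/1000
def go(rx,ry,z=None,yaw=None):  # tool-frame shift to a reader-frame spot (mm), and the turn
    o=status.get_obs();R=o["ee_rot"];w=r2w((rx,ry));z=o["tcp_pos"][2] if z is None else z
    d=R.T@(np.array([w[0],w[1],z])-o["tcp_pos"]);y=np.degrees(np.arctan2(R[1,0],R[0,0]))
    print("shift",d.round(4),"yaw",round(y,2),"reader",w2r(o["tcp_pos"]).round(1),"z",o["tcp_pos"][2].round(4),"F",o["wrist_force"].round(2),"t",round(o["t"],2))
E
python3 - <<'E'
from h import *
for a in((62,65),(230,58),(240,238),(67,240)): print(w2r(ray("top",a[0]/4.5+195-.4,a[1]/4.5+155-.4,.062)).round(1))
print("post",w2r(ray("top",295/4.5+194.6,95/4.5+154.6,.064)),"roller",w2r(ray("top",480/4.5+194.6,292/4.5+154.6,.044)))
print("bigbeaker base",w2r(ray("top",165,172,0)), "rim", w2r(ray("top",163,160,.094)),"blue",w2r([.5508,.3408]),"red",w2r([.4263,.3715]))
go(-140,-60,.24)
E
```

```text
[-134.7   19.1]
[-37.8  22.9]
[-31.9 -82.3]
[-129.7  -83.1]
post [-0.3991556   0.29069868] roller [ 104.91556153 -111.0839265 ]
bigbeaker base [-262.26676734   27.85456122] rim [-245.67215805   34.59626099] blue [-164.83674885   14.51537907] red [-200.72333862 -108.58983071]
shift [ 0.5585 -0.6672 -0.0008] yaw 21.36 reader [ 672.5 -371.4] z 0.2382 F [-0.51  0.34  0.  ] t 0.1
```

Request:
send_rows:
  moves:
    - [0,0,0,-10.2]
    - [0,0,0,-10.2]
    - [0,0,0,-10.2]
    - [0,0,0,-10.2]
    - [0,0,0,-10.2]
  hand: 0
  newtons: 10

```text
t: 0.72
tcp_pos: [0.2003, -0.512, 0.2384]
ee_rot: [[0.297, 0.955, -0.0], [0.955, -0.297, 0.001], [0.001, -0.0, -1.0]]
wrist_force: [-0.9, 0.6, -0.3]
width: 0.0401
finger_force: 0.0
```

Request:
send_rows:
  moves:
    - [0,0,0,-10]
    - [0,0,0,-10.1]

```text
t: 0.98
tcp_pos: [0.2003, -0.512, 0.2384]
ee_rot: [[-0.049, 0.999, -0.0], [0.999, 0.049, 0.001], [0.001, -0.0, -1.0]]
wrist_force: [0.5, 1.0, -0.7]
width: 0.02
finger_force: 0.0
```

```bash
python3 -c "
from h import *
go(-150,-60,.24)"
```

```text
shift [ 0.8204  0.317  -0.0009] yaw 92.79 reader [ 672.6 -371.4] z 0.2384 F [ 0.48  0.98 -0.75] t 0.97
```

Request:
send_rows:
  moves:
    - [0.058,0.0226,0,0]
    - [0.058,0.0226,0,0]
    - [0.058,0.0226,0,0]
    - [0.058,0.0226,0,0]
    - [0.058,0.0226,0,0]

```text
t: 1.6
tcp_pos: [0.3009, -0.2157, 0.2386]
ee_rot: [[-0.042, 0.999, 0.0], [0.999, 0.042, 0.0], [0.0, 0.0, -1.0]]
wrist_force: [0.6, -0.1, 0.3]
width: 0.0007
finger_force: 0.0
```

Request:
send_rows:
  moves:
    - [0.058,0.0226,0,0]
    - [0.058,0.0226,0,0]
    - [0.058,0.0226,0,0]
    - [0.058,0.0226,0,0]
    - [0.058,0.0226,0,0]

```text
t: 2.22
tcp_pos: [0.4014, 0.0791, 0.2388]
ee_rot: [[-0.043, 0.999, 0.0], [0.999, 0.043, -0.0], [-0.0, 0.0, -1.0]]
wrist_force: [1.2, -0.8, 0.1]
width: 0.0005
finger_force: 0.0
```

Request:
send_rows:
  moves:
    - [0.058,0.0226,0,0]
    - [0.058,0.0226,0,0]
    - [0.058,0.0226,0,0]
    - [0.058,0.0226,0,0]
    - [0,0,0,0]

```text
t: 2.85
tcp_pos: [0.4816, 0.3156, 0.2372]
ee_rot: [[-0.047, 0.999, -0.002], [0.999, 0.047, -0.0], [-0.0, -0.002, -1.0]]
wrist_force: [-0.8, -0.2, 0.4]
width: 0.0004
finger_force: 0.0
```

```bash
python3 - <<'E'
from h import *
go(-150,-60,.24)
o=status.get_obs();p,d=snapshot("wrist");cv2.imwrite("pics/w1.png",p[:,:,::-1]);np.save("pics/w1.npy",d)
np.save("pics/w1o.npy",np.r_[o["tcp_pos"],o["ee_rot"].ravel()])
E
```

```text
shift [ 0.0074 -0.0043 -0.0028] yaw 92.69 reader [-142.6  -55.6] z 0.2372 F [-0.79 -0.25  0.41] t 2.85
```

View pics/w1.png

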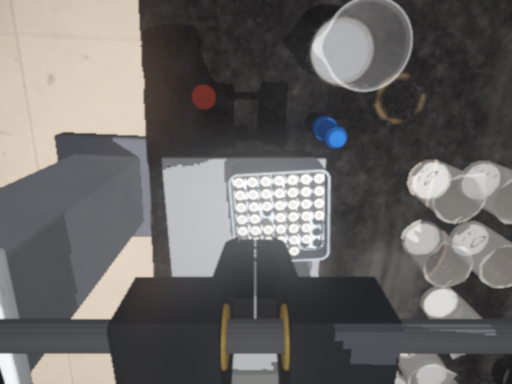

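The wrist view shows the box rim at (231–331, 169–262), the blue tube at (332,132), the stopper at (203,97) and the shut fingers at (255,245).

```bash
python3 - <<'E'
from h import *
a=np.load("pics/w1o.npy");o=dict(tcp_pos=a[:3],ee_rot=a[3:].reshape(3,3))
for u,v in((231,174),(328,169.5),(331,258),(326,170),(237,173)): print((u,v),w2r(ray("wrist",u,v,.062,o)).round(1))
print("bed edge",w2r(ray("wrist",162,158,.012,o)), w2r(ray("wrist",326,158,.012,o)))
d=np.load("pics/w1.npy");P=pts("wrist",d,o);z=P[...,2];m=(z>.052)&(z<.075);m[:160]=0;m[240:]=0;m[:,:225]=0;m[:,340:]=0
q=np.array([w2r(x) for x in P[m]]);print(m.sum(),np.percentile(q,[1,5,95,99],axis=0).round(1))
for r in (-125,-100): 
    s=q[abs(q[:,0]-r)<6];print(r,np.percentile(s[:,1],[0.5,99.5]))
print(np.median(z[m]))
E
```

```text
(231, 174) [-132.3  -77.7]
(328, 169.5) [-137.2   16.7]
(331, 258) [-39.8  26.9]
(326, 170) [-136.7   14.8]
(237, 173) [-133.4  -71.8]
bed edge [-135.93534874 -157.58824039] [-136.65766354   24.65286571]
4194 [[-136.7  -79. ]
 [-134.5  -74. ]
 [ -63.4   17.8]
 [ -60.2   20.9]]
-125 [-80.55006707  18.80450175]
-100 [-79.2755459  20.5538278]
0.05804856385916682
```

Request:
send_rows:
  moves:
    - [0.0124,0.0076,0.04,0.3]
    - [0,0,0.05,0]
    - [0,0,0.05,0]
    - [0,0,0.05,0]
    - [0,0,0.02,0]

```text
t: 3.52
tcp_pos: [0.4874, 0.3234, 0.0264]
ee_rot: [[-0.036, 0.999, -0.004], [0.999, 0.036, -0.002], [-0.002, -0.004, -1.0]]
wrist_force: [0.5, 0.7, 0.3]
width: 0.0004
finger_force: 0.0
```

Request:
send_rows:
  moves:
    - [0,0,0,0]
    - [-0.003,0,0,0]
    - [-0.003,0,0,0]

```text
t: 3.9
tcp_pos: [0.4894, 0.3191, 0.0301]
ee_rot: [[-0.037, 0.999, 0.002], [0.999, 0.037, 0.001], [0.001, 0.002, -1.0]]
wrist_force: [-0.0, 0.9, 0.3]
width: 0.0006
finger_force: 0.0
```

```bash
python3 -c "
from h import *
go(-142,-48,.025)"
```

```text
shift [-0.0037 -0.0003  0.0051] yaw 92.15 reader [-145.7  -47.7] z 0.0301 F [-0.02  0.89  0.29] t 3.9
```

Request:
send_rows:
  moves:
    - [-0.003,0,0.004,0]
    - [-0.003,0,0,0]
    - [-0.003,0,0,0]
    - [-0.003,0,0,0]
    - [-0.003,0,0,0]

```text
t: 4.53
tcp_pos: [0.49, 0.3049, 0.0256]
ee_rot: [[-0.038, 0.999, 0.002], [0.999, 0.038, 0.002], [0.002, 0.002, -1.0]]
wrist_force: [-0.5, 6.1, 4.3]
width: 0.0002
finger_force: 2.8
```

Request:
send_rows:
  moves:
    - [-0.003,0,0,0]
    - [-0.003,0,0,0]
    - [-0.003,0,0,0]
    - [-0.002,0,0,0]
    - [-0.002,0,0,0]

```text
t: 5.15
tcp_pos: [0.4904, 0.2923, 0.0257]
ee_rot: [[-0.038, 0.999, 0.002], [0.999, 0.038, 0.002], [0.002, 0.002, -1.0]]
wrist_force: [-2.7, 15.2, 4.7]
width: 0.0003
finger_force: 7.7
```

```bash
python3 - <<'E'
from h import *
go(-117,-48,.025)
p,d=snapshot("top");c=cv2.resize(p[155:250,195:365],None,fx=4.5,fy=4.5,interpolation=cv2.INTER_CUBIC);cv2.imwrite("pics/t2.png",c[:,:,::-1])
E
```

```text
shift [-0.0019 -0.0001  0.0007] yaw 92.16 reader [-118.9  -47.9] z 0.0257 F [-2.66 15.19  4.75] t 5.15
```

View pics/t2.png

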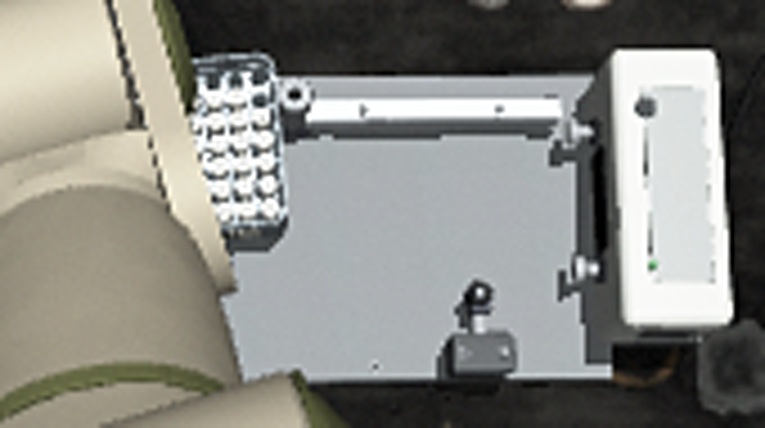

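The box now touches the post at about (281,97), tilted a few degrees CCW; the arm hides its left side. I'll lead the rotation with the tool so that its low edge pushes with a good lever.

```bash
cat >> h.py <<'E'
def tcp(th,tau,lead,back=0):
    e=lambda a:np.array([np.cos(np.deg2rad(a)),np.sin(np.deg2rad(a))])
    p=-(110+back)*e(th)+tau*e(th+90)
    return p-9*e(th+lead)+17.5*e(th+lead+90), th+lead
def shift(a,b): # tool-frame shift (mm) and turn between two (pos,angle) ; tool x=-normal, tool y=+tangent
    d=b[0]-a[0];t=np.deg2rad(a[1]);n=np.array([np.cos(t),np.sin(t)]);tt=np.array([-n[1],n[0]])
    return np.round([-(d@n),d@tt,-(b[1]-a[1])],2)
def here():
    o=status.get_obs();R=o["ee_rot"];y=np.degrees(np.arctan2(R[1,0],R[0,0]))
    return w2r(o["tcp_pos"]),y-92.4
E
python3 - <<'E'
from h import *
h=here();print(h)
a=tcp(4,-64,8,2);print(a,shift(h,a))
b=tcp(4,-64,8);c=tcp(6.5,-64+12*2.5/78,8);print(shift(a,b),shift(b,c))
c=tcp(82,-52,8);d=tcp(84.5,-52,5.5);print(c,shift(c,d),tcp(90,-52,0))
E
```

```text
(array([-119.07909318,  -47.9495136 ]), np.float64(-0.24218872095362087))
(array([-119.70454231,  -56.41044648]), 12) [  0.59  -8.46 -12.24]
[-1.98 -0.28  0.  ] [-1.49 -5.12 -2.5 ]
(array([  18.68489847, -125.16648881]), 90) [-1.69 -5.03 -0.  ] (array([  34.5, -119. ]), 90)
```

Request:
send_rows:
  moves:
    - [0.004,-0.004,0,-6]
    - [-0.002,-0.0045,0,-6]
    - [0,0,0,0]

```text
t: 5.58
tcp_pos: [0.4814, 0.2922, 0.0248]
ee_rot: [[-0.244, 0.97, -0.0], [0.97, 0.244, -0.0], [-0.0, -0.001, -1.0]]
wrist_force: [-0.3, 0.1, 0.3]
width: 0.0008
finger_force: 0.0
```

Request:
send_rows:
  moves:
    - [-0.0015,-0.005,0,-2.5]
    - [-0.0015,-0.005,0,-2.5]
    - [-0.0015,-0.005,0,-2.5]
    - [-0.0015,-0.005,0,-2.5]

```text
t: 6.08
tcp_pos: [0.4647, 0.2806, 0.0249]
ee_rot: [[-0.408, 0.913, 0.001], [0.913, 0.408, 0.0], [-0.0, 0.001, -1.0]]
wrist_force: [0.4, 2.2, -0.5]
width: 0.0005
finger_force: 0.5
```

```bash
python3 - <<'E'
from h import *
h=here();print(h,status.get_obs()["wrist_force"])
for th in (h[1]-8,h[1]-6,h[1]-10): print(th,shift(h,tcp(th,-62.5,h[1]-th)))
E
```

```text
(array([-108.32480564,  -74.04861552]), np.float64(21.676820046645318)) [ 0.4082105   2.15327157 -0.54493327]
13.676820046645318 [-1.39 -0.28 -0.  ]
15.676820046645318 [-3.09 -4.36 -0.  ]
11.676820046645318 [ 0.17  3.85 -0.  ]
```

Force is low, so I'll continue the swing with the force watched.

Request:
send_rows:
  moves:
    - [-0.0022,-0.005,0,-2.5]
    - [-0.0022,-0.005,0,-2.5]
    - [-0.0015,-0.005,0,-2.5]
    - [-0.0015,-0.005,0,-2.5]
    - [-0.0015,-0.005,0,-2.5]

```text
t: 6.7
tcp_pos: [0.4458, 0.2613, 0.0248]
ee_rot: [[-0.596, 0.803, -0.002], [0.803, 0.596, 0.001], [0.002, -0.001, -1.0]]
wrist_force: [-5.9, 6.2, 2.4]
width: 0.0009
finger_force: 4.2
```

Request:
send_rows:
  moves:
    - [-0.0015,-0.005,0,-2.5]
    - [-0.0015,-0.005,0,-2.5]
    - [-0.0015,-0.005,0,-2.5]
    - [-0.0015,-0.005,0,-2.5]
    - [-0.0015,-0.005,0,-2.5]

```text
t: 7.32
tcp_pos: [0.4312, 0.2392, 0.0248]
ee_rot: [[-0.755, 0.655, -0.004], [0.655, 0.755, 0.001], [0.004, -0.002, -1.0]]
wrist_force: [-9.0, 7.6, 5.9]
width: 0.0002
finger_force: 6.0
```

```bash
python3 - <<'E'
from h import *
h=here();print(h,status.get_obs()["wrist_force"])
for th in (h[1]-8,h[1]-6,h[1]-10): print(th,shift(h,tcp(th,-59,h[1]-th)))
p,d=snapshot("top");c=cv2.resize(p[155:250,195:365],None,fx=4.5,fy=4.5,interpolation=cv2.INTER_CUBIC);cv2.imwrite("pics/t3.png",c[:,:,::-1])
E
```

```text
(array([ -68.28841972, -109.19032796]), np.float64(46.66087861443924)) [-8.9546854   7.59003329  5.92178727]
38.66087861443924 [-0.14 -0.34 -0.  ]
40.66087861443924 [-1.72 -4.41 -0.  ]
36.66087861443924 [ 1.29  3.77 -0.  ]
```

View pics/t3.png

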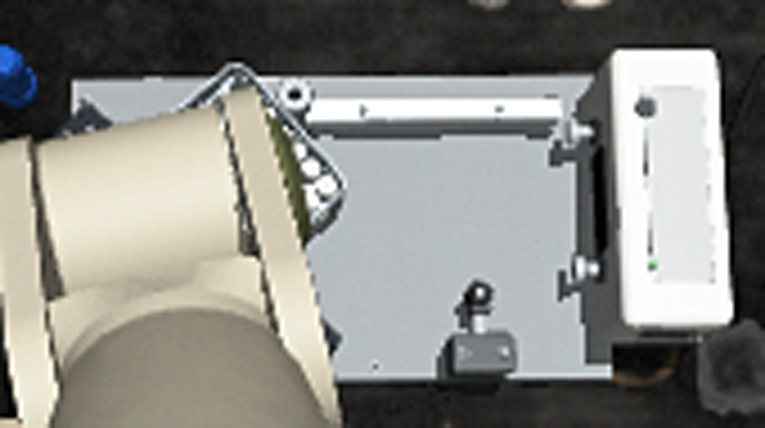

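The box is now swung about 38° around the post (corner at (345,188)) and still touches it. I'll continue.

Request:
send_rows:
  moves:
    - [-0.0014,-0.005,0,-2.5]
    - [-0.0014,-0.005,0,-2.5]
    - [-0.0014,-0.005,0,-2.5]
    - [-0.0014,-0.005,0,-2.5]
    - [-0.0014,-0.005,0,-2.5]

```text
t: 8.0
tcp_pos: [0.4215, 0.2147, 0.0248]
ee_rot: [[-0.879, 0.476, -0.006], [0.476, 0.879, 0.001], [0.005, -0.002, -1.0]]
wrist_force: [-12.1, 7.3, 8.6]
width: 0.0005
finger_force: 7.1
```

Request:
send_rows:
  moves:
    - [-0.0014,-0.005,0,-2.5]
    - [-0.0014,-0.005,0,-2.5]
    - [-0.0014,-0.005,0,-2.5]
    - [-0.0014,-0.005,0,-2.5]
    - [-0.0014,-0.005,0,-2.5]

```text
t: 8.62
tcp_pos: [0.417, 0.189, 0.0247]
ee_rot: [[-0.962, 0.274, -0.008], [0.274, 0.962, 0.001], [0.008, -0.002, -1.0]]
wrist_force: [-15.1, 8.1, 12.3]
width: 0.0008
finger_force: 8.9
```

```bash
python3 - <<'E'
from h import *
h=here();print(h,status.get_obs()["wrist_force"])
for th in (h[1]-8,h[1]-6,h[1]-10): print(th,shift(h,tcp(th,-56,h[1]-th)))
p,d=snapshot("top");c=cv2.resize(p[155:250,195:365],None,fx=4.5,fy=4.5,interpolation=cv2.INTER_CUBIC);cv2.imwrite("pics/t4.png",c[:,:,::-1])
E
```

```text
(array([ -18.81786866, -125.53980014]), np.float64(71.66874913654735)) [-15.14587378   8.10837984  12.29728416]
63.66874913654735 [ 0.64 -1.03 -0.  ]
65.66874913654735 [-0.84 -5.07 -0.  ]
61.66874913654735 [ 1.97  3.07 -0.  ]
```

View pics/t4.png

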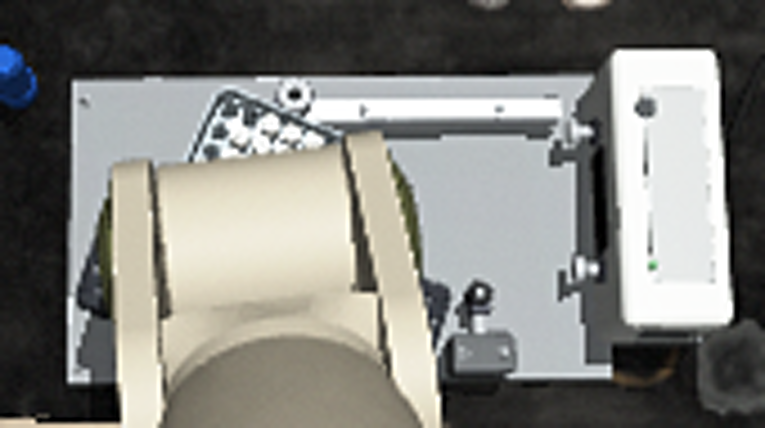

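The box is at about 64° with the post near the middle of its back face, so the tool is close to the box's corner. Force is also building up, including a downward part. I'll release, shift the tool inward and continue.

Request:
send_rows:
  moves:
    - [0.004,0,0,0]
    - [0.004,0.004,-0.002,0]
    - [0,0.008,0,0]
    - [0,0,0,0]

```text
t: 9.18
tcp_pos: [0.4169, 0.2029, 0.0268]
ee_rot: [[-0.962, 0.273, 0.001], [0.273, 0.962, 0.0], [-0.001, 0.0, -1.0]]
wrist_force: [0.5, 0.6, 0.6]
width: 0.0004
finger_force: 0.0
```

```bash
python3 - <<'E'
from h import *
h=here();o=status.get_obs();print(h,o["wrist_force"],o["tcp_pos"],o["ee_rot"][:,2])
for th in (64,65): print(th,shift(h,tcp(th,-44,h[1]-th)))
a=tcp(64,-44,8);print(shift(a,tcp(66.5,-44,8)))
p,d=snapshot("wrist");cv2.imwrite("pics/w5.png",p[:,:,::-1])
E
```

```text
(array([ -32.67453643, -125.02118079]), np.float64(71.78114614860831)) [0.50809807 0.55431551 0.55517367] [0.41692022 0.20291053 0.02679214] [ 8.70720182e-04  1.59108756e-04 -9.99999608e-01]
64 [-5.03 -3.15 -0.  ]
65 [-5.54 -5.15 -0.  ]
[-0.59 -5.4  -2.5 ]
```

View pics/w5.png

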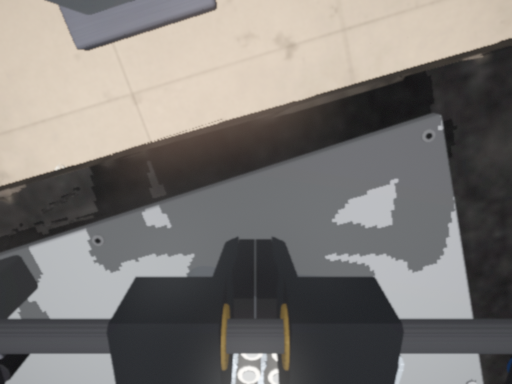

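The wrist view shows only the bed and the fingers; the box is hidden. I'm moving on with the swing.

Request:
send_rows:
  moves:
    - [-0.0025,-0.0015,0,0]
    - [-0.0025,-0.0015,0,0]
    - [-0.0006,-0.0054,0,-2.5]
    - [-0.0006,-0.0054,0,-2.5]

```text
t: 9.72
tcp_pos: [0.4187, 0.1871, 0.0267]
ee_rot: [[-0.982, 0.187, -0.0], [0.187, 0.982, 0.0], [0.001, 0.0, -1.0]]
wrist_force: [-0.9, 0.7, 0.2]
width: 0.0007
finger_force: 0.5
```

Request:
send_rows:
  moves:
    - [-0.0006,-0.0054,0,-2.5]
    - [-0.0006,-0.0054,0,-2.5]

```text
t: 9.98
tcp_pos: [0.4181, 0.1761, 0.0267]
ee_rot: [[-0.995, 0.101, -0.001], [0.101, 0.995, 0.0], [0.001, 0.0, -1.0]]
wrist_force: [-1.5, 0.3, 0.4]
width: 0.0005
finger_force: 0.5
```

```bash
python3 - <<'E'
from h import *
h=here();print(h,status.get_obs()["wrist_force"])
for th in (h[1]-8,h[1]-6,h[1]-10): print(th,shift(h,tcp(th,-44,h[1]-th)))
p,d=snapshot("top");P=pts("top",d);z=P[...,2];m=(z>.05)&(z<.075);m[:170]=0;m[185:]=0;m[:,:225]=0;m[:,275:]=0
c=cv2.resize(p[155:250,195:365],None,fx=4.5,fy=4.5,interpolation=cv2.INTER_CUBIC);cv2.imwrite("pics/t6.png",c[:,:,::-1])
E
```

```text
(array([  -5.87466043, -124.97956936]), np.float64(81.81689215395824)) [-1.4888121   0.26593374  0.35613424]
73.81689215395824 [-0.49  1.21 -0.  ]
75.81689215395824 [-1.55 -2.79 -0.  ]
71.81689215395824 [ 0.43  5.24 -0.  ]
```

View pics/t6.png

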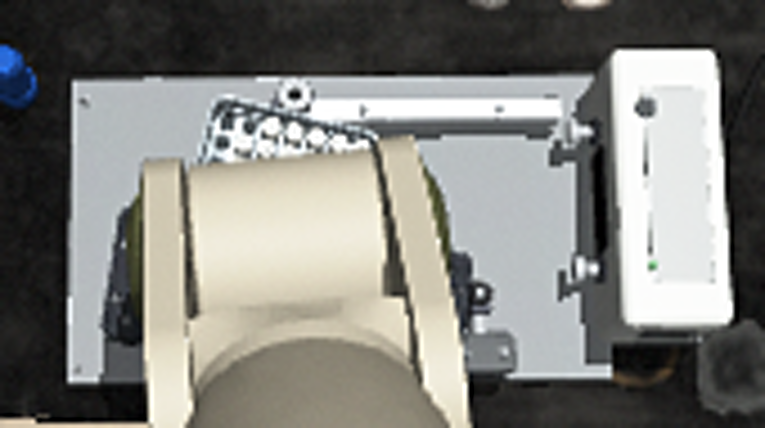

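```bash
python3 - <<'E'
from h import *
h=here()
for th,a in((77.5,84),(80,86),(82.5,88),(85,90),(87,90),(88.5,90),(90,90)):
    n=tcp(th,-44,a-th);print(th,n,shift(h,n));h=n
E
```

```text
77.5 (array([   0.80377744, -124.03735275]), 84.0) [-1.83 -6.07 -2.1 ]
80 (array([   6.14506245, -123.72671081]), 86) [-0.87 -5.28 -2.  ]
82.5 (array([  11.46225781, -123.18586346]), 88.0) [-0.91 -5.27 -2.  ]
85 (array([  16.74543501, -122.41626947]), 90) [-0.95 -5.25 -2.  ]
87 (array([  20.68274434, -121.1520309 ]), 90) [-1.26 -3.94  0.  ]
88.5 (array([  23.60545799, -120.11409147]), 90.0) [-1.04 -2.92 -0.  ]
90 (array([  26.5, -119. ]), 90) [-1.11 -2.89 -0.  ]
```

Request:
send_rows:
  moves:
    - [-0.0018,-0.006,0,-2]
    - [-0.0009,-0.0053,0,-2]
    - [-0.0009,-0.0053,0,-2]

```text
t: 10.4
tcp_pos: [0.4204, 0.1594, 0.0267]
ee_rot: [[-1.0, -0.003, -0.001], [-0.003, 1.0, 0.0], [0.001, 0.0, -1.0]]
wrist_force: [-2.1, 0.3, 1.3]
width: 0.0003
finger_force: 0.6
```

Request:
send_rows:
  moves:
    - [-0.0009,-0.0052,0,-2]
    - [-0.0012,-0.004,0,0]

```text
t: 10.65
tcp_pos: [0.4229, 0.1503, 0.0267]
ee_rot: [[-0.999, -0.037, -0.0], [-0.037, 0.999, 0.0], [0.0, 0.0, -1.0]]
wrist_force: [-1.3, 1.5, -0.5]
width: 0.001
finger_force: 0.5
```

Request:
send_rows:
  moves:
    - [-0.001,-0.002,0,0]
    - [-0.0005,-0.001,0,0]

```text
t: 10.9
tcp_pos: [0.4237, 0.1477, 0.0267]
ee_rot: [[-0.999, -0.037, -0.002], [-0.037, 0.999, 0.0], [0.002, 0.0, -1.0]]
wrist_force: [-5.5, 2.7, 2.7]
width: 0.0002
finger_force: 3.0
```

```bash
python3 - <<'E'
from h import *
h=here();print(h,status.get_obs()["wrist_force"])
print(shift(h,tcp(90,-44,0)))
E
```

```text
(array([  22.81162007, -120.57611476]), np.float64(-270.2701204890009)) [-5.48829047  2.6730373   2.67371664]
[  -1.59   -3.68 -360.27]
```

Request:
send_rows:
  moves:
    - [-0.0005,0,0,0]
    - [-0.0005,0,0,0]

```text
t: 11.15
tcp_pos: [0.4237, 0.1476, 0.0266]
ee_rot: [[-0.999, -0.038, -0.004], [-0.038, 0.999, -0.0], [0.004, -0.0, -1.0]]
wrist_force: [-10.3, -0.9, 8.5]
width: 0.0007
finger_force: 5.0
```

Request:
send_rows:
  moves:
    - [-0.0004,0,0,0]
    - [0,0,0,0]

```text
t: 11.4
tcp_pos: [0.4237, 0.1476, 0.0267]
ee_rot: [[-0.999, -0.038, -0.005], [-0.038, 0.999, -0.0], [0.005, -0.0, -1.0]]
wrist_force: [-11.2, -1.0, 8.4]
width: 0.0007
finger_force: 5.2
```

```bash
python3 - <<'E'
from h import *
h=here();print(h,status.get_obs()["wrist_force"])
p,d=snapshot("top");c=cv2.resize(p[155:250,195:365],None,fx=4.5,fy=4.5,interpolation=cv2.INTER_CUBIC);cv2.imwrite("pics/t7.png",c[:,:,::-1])
E
```

```text
(array([  22.84254316, -120.60009037]), np.float64(-270.2255944900111)) [-11.2172481   -0.96948069   8.40661614]
```

View pics/t7.png

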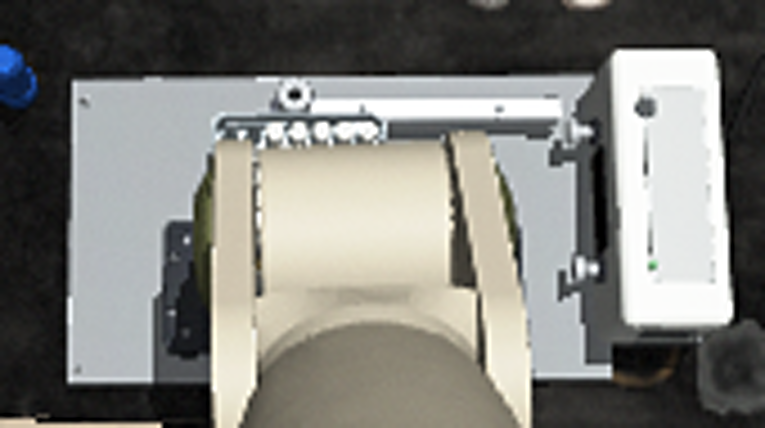

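The box lies flush along the rail (back edge level at row 118, columns 215–382), and the pressure holds at 11 N without moving. I'll retract and go round to the left side.

Request:
send_rows:
  moves:
    - [0.003,0,0,0]
    - [0.012,0,0,0]
    - [0,0,-0.04,0]
    - [0,0,-0.05,0]
    - [0,0,-0.02,0]

```text
t: 12.08
tcp_pos: [0.4113, 0.1471, 0.1391]
ee_rot: [[-0.999, -0.038, 0.004], [-0.038, 0.999, 0.0], [-0.004, 0.0, -1.0]]
wrist_force: [0.2, -0.3, 0.1]
width: 0.0005
finger_force: 0.0
```

Request:
send_rows:
  moves:
    - [0,0.02,0,10]
    - [0,0.02,0,10]
    - [0,0.02,0,10]
    - [0,0,0,10]
    - [0,0,0,10]
  hand: 0.04

```text
t: 12.7
tcp_pos: [0.4186, 0.206, 0.1366]
ee_rot: [[-0.667, 0.745, 0.0], [0.745, 0.667, -0.0], [-0.0, 0.0, -1.0]]
wrist_force: [-0.3, -0.7, 0.8]
width: 0.0402
finger_force: 0.0
```

Request:
send_rows:
  moves:
    - [0,0,0,10]
    - [0,0,0,10]
    - [0,0,0,10]
    - [0,0,0,9.8]

```text
t: 13.2
tcp_pos: [0.4186, 0.2058, 0.1366]
ee_rot: [[-0.035, 0.999, 0.0], [0.999, 0.035, -0.0], [-0.0, 0.0, -1.0]]
wrist_force: [-0.2, -0.3, -0.7]
width: 0.04
finger_force: 0.0
```

```bash
python3 - <<'E'
from h import *
go(-78,-60,.13)
E
```

```text
shift [0.0429 0.0629 0.0066] yaw 92.02 reader [ -35.5 -123.2] z 0.1366 F [-0.18 -0.31 -0.68] t 13.2
```

Request:
send_rows:
  moves:
    - [0.015,0.021,0,-0.4]
    - [0.015,0.021,0,0]
    - [0.015,0.021,0,0]
    - [0,0,0,0]

```text
t: 13.7
tcp_pos: [0.4802, 0.2541, 0.1363]
ee_rot: [[-0.049, 0.999, 0.0], [0.999, 0.049, -0.0], [-0.0, 0.0, -1.0]]
wrist_force: [0.6, 0.1, 0.0]
width: 0.04
finger_force: 0.0
```

```bash
python3 - <<'E'
from h import *
go(-75,-60,.03)
o=status.get_obs();p,d=snapshot("wrist");P=pts("wrist",d,o);z=P[...,2]
Q=(P[...,:2]-O)@np.stack([X,Y],1)*1000
m=(z>.05)&(z<.075)&(Q[...,0]>-80)&(Q[...,0]<70)&(Q[...,1]<-5)&(Q[...,1]>-125)
q=Q[m];print(m.sum(),np.percentile(q,[.5,2,98,99.5],axis=0).round(1))
for y in range(-105,-10,15):
    s=q[abs(q[:,1]-y)<7];print(y,len(s),np.percentile(s[:,0],[1,3]).round(1) if len(s) else "")
E
```

```text
shift [-0.0062 -0.0004  0.1063] yaw 92.79 reader [-81.2 -59.7] z 0.1363 F [0.57 0.14 0.02] t 13.7
5192 [[-49.1 -98.5]
 [-48.9 -95.2]
 [ 22.6 -21.3]
 [ 24.5 -18.3]]
-105 29 [-48.8 -48.7]
-90 833 [-48.8 -48.6]
-75 1149 [-48.9 -48.7]
-60 927 [-49.  -48.7]
-45 929 [-49.  -48.9]
-30 879 [-49.1 -48.9]
-15 124 [-49.1 -49. ]
```

Request:
send_rows:
  moves:
    - [0,0,0.05,0.3]
    - [0,0,0.05,0]
    - [0,0,0.008,0]
    - [-0.009,0,0,0]
    - [-0.009,0,0,0]

```text
t: 14.38
tcp_pos: [0.4815, 0.2352, 0.0306]
ee_rot: [[-0.043, 0.999, 0.003], [0.999, 0.043, 0.001], [0.001, 0.003, -1.0]]
wrist_force: [0.1, -0.4, 0.2]
width: 0.0402
finger_force: 0.0
```

Request:
send_rows:
  moves:
    - [-0.004,0,0,0]
    - [-0.004,0,0,0]
    - [-0.004,0,0,0]
    - [-0.004,0,0,0]
    - [-0.004,0,0,0]

```text
t: 15.0
tcp_pos: [0.4823, 0.2164, 0.0301]
ee_rot: [[-0.043, 0.999, 0.003], [0.999, 0.043, 0.002], [0.002, 0.003, -1.0]]
wrist_force: [-0.1, 5.9, 5.0]
width: 0.0399
finger_force: 3.0
```

```bash
python3 - <<'E'
from h import *
go(-10,-60,.028)
E
```

```text
shift [-0.0334 -0.0009  0.002 ] yaw 92.45 reader [-43.4 -59.1] z 0.0301 F [-0.07  5.92  5.03] t 15.0
```

Request:
send_rows:
  moves:
    - [-0.004,0,0,0]
    - [-0.004,0,0,0]
    - [-0.004,0,0,0]
    - [-0.004,0,0,0]
    - [-0.004,0,0,0]

```text
t: 15.62
tcp_pos: [0.4832, 0.1964, 0.0301]
ee_rot: [[-0.043, 0.999, 0.003], [0.999, 0.043, 0.002], [0.002, 0.003, -1.0]]
wrist_force: [0.6, 6.1, 5.2]
width: 0.0403
finger_force: 3.1
```

Request:
send_rows:
  moves:
    - [-0.003,0,0,0]
    - [-0.003,0,0,0]
    - [-0.002,0,0,0]
    - [-0.002,0,0,0]
    - [-0.002,0,0,0]

```text
t: 16.25
tcp_pos: [0.4837, 0.1845, 0.0301]
ee_rot: [[-0.043, 0.999, 0.003], [0.999, 0.043, 0.002], [0.002, 0.003, -1.0]]
wrist_force: [-0.4, 6.5, 5.8]
width: 0.0396
finger_force: 3.2
```

```bash
python3 - <<'E'
from h import *
go(-10,-60,.028)
E
```

```text
shift [-0.0015 -0.0009  0.002 ] yaw 92.45 reader [-11.5 -59.1] z 0.0301 F [-0.43  6.48  5.81] t 16.25
```

Request:
send_rows:
  moves:
    - [-0.002,0,0,0]
    - [-0.002,0,0,0]
    - [-0.002,0,0,0]

```text
t: 16.62
tcp_pos: [0.4842, 0.1786, 0.0301]
ee_rot: [[-0.043, 0.999, 0.004], [0.999, 0.043, 0.002], [0.002, 0.004, -1.0]]
wrist_force: [0.7, 7.7, 4.8]
width: 0.0398
finger_force: 3.8
```

Request:
send_rows:
  moves:
    - [-0.002,0,0,0]
    - [-0.002,0,0,0]
    - [-0.002,0,0,0]

```text
t: 17.0
tcp_pos: [0.4844, 0.1727, 0.03]
ee_rot: [[-0.043, 0.999, 0.004], [0.999, 0.043, 0.002], [0.002, 0.004, -1.0]]
wrist_force: [1.2, 8.6, 4.6]
width: 0.0399
finger_force: 4.1
```

Request:
send_rows:
  moves:
    - [-0.002,0,0,0]
    - [-0.002,0,0,0]
    - [-0.002,0,0,0]

```text
t: 17.38
tcp_pos: [0.4847, 0.1666, 0.03]
ee_rot: [[-0.043, 0.999, 0.004], [0.999, 0.043, 0.002], [0.002, 0.004, -1.0]]
wrist_force: [0.7, 6.6, 3.8]
width: 0.04
finger_force: 3.7
```

```bash
python3 - <<'E'
from h import *
go(-10,-60,.028)
E
```

```text
shift [ 0.0164 -0.0011  0.0021] yaw 92.49 reader [  6.4 -58.8] z 0.03 F [0.72 6.59 3.78] t 17.38
```

Request:
send_rows:
  moves:
    - [-0.003,0,0,0]
    - [-0.003,0,0,0]
    - [-0.003,0,0,0]
    - [-0.003,0,0,0]
    - [-0.003,0,0,0]

```text
t: 18.0
tcp_pos: [0.4854, 0.1515, 0.03]
ee_rot: [[-0.043, 0.999, 0.004], [0.999, 0.043, 0.001], [0.001, 0.004, -1.0]]
wrist_force: [1.1, 7.5, 4.9]
width: 0.0402
finger_force: 3.6
```

Request:
send_rows:
  moves:
    - [-0.003,0,0,0]
    - [-0.003,0,0,0]
    - [-0.003,0,0,0]
    - [-0.003,0,0,0]
    - [-0.003,0,0,0]

```text
t: 18.62
tcp_pos: [0.4861, 0.1365, 0.03]
ee_rot: [[-0.043, 0.999, 0.004], [0.999, 0.043, 0.001], [0.001, 0.004, -1.0]]
wrist_force: [1.0, 7.0, 4.5]
width: 0.0402
finger_force: 3.5
```

Request:
send_rows:
  moves:
    - [-0.003,0,0,0]
    - [-0.001,0,0,0]
    - [-0.001,0,0,0]

```text
t: 19.0
tcp_pos: [0.4863, 0.1315, 0.03]
ee_rot: [[-0.043, 0.999, 0.004], [0.999, 0.043, 0.001], [0.001, 0.004, -1.0]]
wrist_force: [1.4, 6.9, 4.7]
width: 0.0403
finger_force: 3.4
```

```bash
python3 - <<'E'
from h import *
go(51,-60,.028)
E
```

```text
shift [-0.0094 -0.0014  0.002 ] yaw 92.48 reader [ 41.6 -58.7] z 0.03 F [1.41 6.87 4.71] t 19.0
```

Request:
send_rows:
  moves:
    - [-0.001,0,0,0]
    - [-0.001,0,0,0]
    - [-0.001,0,0,0]

```text
t: 19.38
tcp_pos: [0.4865, 0.1285, 0.03]
ee_rot: [[-0.043, 0.999, 0.004], [0.999, 0.043, 0.001], [0.001, 0.004, -1.0]]
wrist_force: [2.2, 6.7, 4.9]
width: 0.0397
finger_force: 3.4
```

Request:
send_rows:
  moves:
    - [-0.0005,0,0,0]
    - [-0.0005,0,0,0]

```text
t: 19.62
tcp_pos: [0.4865, 0.1275, 0.03]
ee_rot: [[-0.043, 0.999, 0.004], [0.999, 0.043, 0.001], [0.001, 0.004, -1.0]]
wrist_force: [1.3, 6.6, 4.0]
width: 0.0397
finger_force: 3.4
```

Request:
send_rows:
  moves:
    - [-0.0005,0,0,0]
    - [-0.0005,0,0,0]

```text
t: 19.88
tcp_pos: [0.4866, 0.1266, 0.03]
ee_rot: [[-0.043, 0.999, 0.004], [0.999, 0.043, 0.001], [0.001, 0.004, -1.0]]
wrist_force: [2.2, 10.6, 4.5]
width: 0.04
finger_force: 5.1
```

Request:
send_rows:
  moves:
    - [-0.0005,0,0,0]
    - [-0.0005,0,0,0]

```text
t: 20.12
tcp_pos: [0.4866, 0.1265, 0.03]
ee_rot: [[-0.043, 0.999, 0.004], [0.999, 0.043, 0.003], [0.003, 0.004, -1.0]]
wrist_force: [1.9, 17.1, 4.7]
width: 0.0407
finger_force: 8.5
```

Stop felt: position is steady while the force rises from 7 to 17 N. I'll press slightly more and hold.

Request:
send_rows:
  moves:
    - [-0.0003,0,0,0]
    - [0,0,0,0]
    - [0,0,0,0]
    - [0,0,0,0]
    - [0,0,0,0]

```text
t: 20.75
tcp_pos: [0.4866, 0.1265, 0.03]
ee_rot: [[-0.043, 0.999, 0.004], [0.999, 0.043, 0.003], [0.003, 0.004, -1.0]]
wrist_force: [1.1, 17.2, 4.4]
width: 0.0398
finger_force: 8.3
```

Request:
send_rows:
  moves:
    - [0,0,0,0]
    - [0,0,0,0]
    - [0,0,0,0]
    - [0,0,0,0]

```text
t: 21.25
tcp_pos: [0.4866, 0.1265, 0.03]
ee_rot: [[-0.043, 0.999, 0.004], [0.999, 0.043, 0.003], [0.003, 0.004, -1.0]]
wrist_force: [2.4, 16.8, 4.7]
width: 0.0403
finger_force: 8.3
```

Request:
send_rows:
  moves:
    - [-0.0003,0,0,0]
    - [-0.0002,0,0,0]
    - [0,0,0,0]
    - [0,0,0,0]
    - [0,0,0,0]

```text
t: 21.88
tcp_pos: [0.4865, 0.1265, 0.0301]
ee_rot: [[-0.044, 0.999, 0.004], [0.999, 0.044, 0.004], [0.004, 0.005, -1.0]]
wrist_force: [2.7, 20.2, 5.0]
width: 0.0403
finger_force: 10.1
```

Request:
send_rows:
  moves:
    - [0,0,0,0]
    - [0,0,0,0]
    - [0,0,0,0]
    - [0,0,0,0]

```text
t: 22.38
tcp_pos: [0.4865, 0.1265, 0.0301]
ee_rot: [[-0.044, 0.999, 0.004], [0.999, 0.044, 0.004], [0.004, 0.004, -1.0]]
wrist_force: [2.2, 20.4, 3.8]
width: 0.0403
finger_force: 10.1
```

Request:
send_rows:
  moves:
    - [0.001,0,0,0]
    - [0.001,0,0,0]
    - [0.002,0,0,0]
    - [0.01,0,0,0]
    - [0.03,0,0,0]

```text
t: 23.0
tcp_pos: [0.4837, 0.168, 0.0288]
ee_rot: [[-0.041, 0.999, -0.0], [0.999, 0.041, -0.0], [-0.0, -0.0, -1.0]]
wrist_force: [0.1, 0.0, -0.6]
width: 0.04
finger_force: 0.0
```

Request:
send_rows:
  moves:
    - [0,0,-0.04,0]
    - [0,0,-0.05,0]
    - [0.03,0,-0.03,0]
    - [0.04,0,0,0]
    - [0,0,0,0]

```text
t: 23.62
tcp_pos: [0.4799, 0.2399, 0.1488]
ee_rot: [[-0.046, 0.999, 0.0], [0.999, 0.046, 0.0], [0.0, 0.0, -1.0]]
wrist_force: [0.2, -0.1, -0.8]
width: 0.0398
finger_force: 0.0
```

```bash
python3 - <<'E'
from h import *
go(-75,-60,.15)
o=status.get_obs();p,d=snapshot("wrist");P=pts("wrist",d,o)
pt,dt=snapshot("top");Pt=pts("top",dt)
for nm,P in(("w",P),("t",Pt)):
    z=P[...,2];Q=(P[...,:2]-O)@np.stack([X,Y],1)*1000
    m=(z>.05)&(z<.075)&(Q[...,0]>30)&(Q[...,0]<170)&(Q[...,1]<-8)&(Q[...,1]>-125)
    q=Q[m];print(nm,m.sum(),np.percentile(q,[1,99],axis=0).round(1).tolist() if len(q) else "")
    for y in range(-95,-10,25):
        s=q[abs(q[:,1]-y)<8];print(y,len(s),np.percentile(s[:,0],[2,98]).round(1) if len(s)>5 else "")
E
```

```text
shift [ 0.008   0.0005 -0.0012] yaw 92.63 reader [-67.  -60.5] z 0.1488 F [ 0.2  -0.13 -0.82] t 23.62
w 2593 [[81.4, -108.0], [119.0, -9.6]]
-95 425 [ 81.8 118.2]
-70 393 [ 82.3 119. ]
-45 353 [ 82.1 118.8]
-20 355 [ 88.5 118.3]
t 905 [[57.8, -108.3], [162.5, -8.5]]
-95 160 [ 59.6 162.4]
-70 137 [ 57.7 156.7]
-45 108 [ 57.9 156.9]
-20 104 [ 58.3 163. ]
```

```bash
python3 -c "
from bench import ctrl
print(ctrl.job_done())"
```

```text
the job is handed in; nothing more can be done
None
```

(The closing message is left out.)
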